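# Fit the inner lid to the seal tin and take off its dust cap

## Task

The tin of valve seals needs its white inner lid, which is stored nested under a blue dust cap in the lid holder: slide the two together out from under the holder's yellow lips, carry them over together and lower them onto the tin so that the inner lid drops fully home in its mouth. Then lift the dust cap off by itself, leaving the inner lid closing the tin, and finish still holding the cap in the gripper, level and motionless above the tin, its lower edge clear above the top of the inner lid's black knob. Do not shove or tip the tin, do not take the cap off the inner lid before that lid is home, and leave the brass valve, the gauge and the wrench where they lie.

Things in the scene. Friction and masses are not known exactly. Their poses are not given: they have to be found in the camera images.
- holder: Grey lid holder fixed to the bench, open to its own -x. Origin on the bench, z up. Floor x -80..95, y -75..75, top 30 mm high; inner faces of side walls y +-69, of back wall x 89. Yellow lips reach in from the sides to y +-48, for x -30..95, underside 56, top 61 mm high: 8 mm free height over the lid pair, which comes out only towards -x and is clear once its axis is past x -95 mm
- inner_lid: White inner lid, 140 g, loose on the holder's floor, under the cap. Origin: centre of its underside, z up. Plug dia 97 (chamfered foot 88), 10 mm deep; flange dia 110, height 10-14; black stem dia 14; black knob dia 22, height 46-72 mm, standing up through the cap's collar. Lifted by the knob it brings along the cap lying on its flange. Home in the tin, the flange lies on the rim
- dust_cap: Blue dust cap, 150 g. Origin: centre of its lower edge, z up. Skirt dia 126 outside, 118 inside, height 0-10; plate 10-14; grey steel collar dia 46 outside, 34 inside, height 14-40 mm, open through. Nested: lies loose on the inner lid's flange, origin 4 mm above the inner lid's, knob top 28 mm above collar top. Held by the collar it lifts alone, free of the knob after 68 mm
- tin: Open round steel tin, loose, 1.5 kg, standing on the bench. Origin at the centre of its underside, z up. 108 mm outside and 102 mm inside diameter, 55 mm high, with rubber rings at the bottom. With the inner lid home, the inner lid's origin is 45 mm above the tin's origin.
- valve: Bystander: brass valve body standing upright, 34 mm in diameter, 60 mm high; origin at the centre of its underside.
- gauge: Bystander: pressure gauge lying on its back, 52 mm in diameter, 18 mm thick, with a short brass stem; origin at the centre of its underside.
- wrench: Bystander: steel wrench 170 mm long lying flat; origin at its underside, x along its length.
Mind the look-alikes: they are no part of the job. Leave any green or turquoise look-alike of the inner_lid alone.

How it is judged:
On the way, in this order (a step that is already met when the one before it is completed fails the run):
1. the nested pair is slid out together past the holder's lips (x of dust_cap in the frame of holder below -0.094 m and z of dust_cap in the frame of inner_lid between 0 and 0.008 m and distance between dust_cap and inner_lid below 0.012 m), for 0.1 s.
2. the inner lid is fully home in the tin, the cap still lying on it (z of inner_lid in the frame of tin between 0.042 and 0.0475 m and horizontal distance between inner_lid and tin below 0.005 m and angle between the z axis of inner_lid and the z axis of tin, either way round below 0.06 rad and z of dust_cap in the frame of inner_lid between 0 and 0.008 m and distance between dust_cap and inner_lid below 0.012 m), for 0.2 s.
At the end, for the whole second after the job is handed in: Inner lid home in the tin (origin 42-47.5 mm above the tin's, 5 mm of its axis, 0.06 rad), still, untouched; cap held by the fingers alone, lower edge over 73 mm above the inner lid's underside, within 50 mm of the tin's axis, level to 0.2 rad, at rest; tin upright, moved under 30 mm (z of inner_lid in the frame of tin between 0.042 and 0.0475 m and horizontal distance between inner_lid and tin below 0.005 m and angle between the z axis of inner_lid and the z axis of tin, either way round below 0.06 rad and z of dust_cap in the frame of inner_lid above 0.073 m and horizontal distance between dust_cap and tin below 0.05 m and angle between dust_cap's own z axis and vertical below 0.2 rad and linear speed of dust_cap below 0.03 m/s and contact force between the fingers and dust_cap above 1 N and contact force between each of dust_cap, the arm, the fingers and inner_lid below 0.1 N and contact force between dust_cap and tin below 0.1 N and linear speed of inner_lid below 0.02 m/s and angle between tin's own z axis and vertical below 0.05 rad and distance of tin from where it was at the start of the episode below 0.03 m); the arm keeps its last pose, push and grip.
It fails at once if the cap comes off the inner lid while that lid is not home in the tin (distance between dust_cap and inner_lid above 0.03 m and (z of inner_lid in the frame of tin above 0.052 m or z of inner_lid in the frame of tin below 0.04 m or horizontal distance between inner_lid and tin above 0.01 m)).
It fails at once if the tin is shoved by more than 30 mm or tipped (distance of tin from where it was at the start of the episode above 0.03 m or angle between tin's own z axis and vertical above 0.2 rad).
It fails at once if the valve, gauge or wrench is moved by more than 20 mm (distance of any of valve, gauge, wrench from where it was at the start of the episode above 0.02 m).
It also fails if it takes over 62 s, if anything falls off the work surface, if the arm or the gripper's body presses on something with over 40 N, if the wrist force passes 120 N, or if a joint passes its speed limit or range.

## Robot

A 7-joint arm with a two-finger parallel gripper is mounted at the origin on the work surface. World frame = base frame: x ahead of the robot, y to its left, z up, the work surface at z = 0. Lengths are in m, angles in rad, forces in N, time in s.
With the tool pointing down it reaches from about 0.425 to 0.925 m from the base axis. Payload 6.8 kg.
Tool frame: the origin (TCP) lies at the very end of the fingers, on their centre line; the grasp point (between the pads) lies 19 mm behind it; y points along the fingers, z is the direction in which the jaws open and shut, and the axes are right-handed (so a half turn about y gives the same grasp; the last joint's range is limited). The gripper opens to 85 mm and grips with 20 to 120 N. Pads are 22 mm wide; open, the fingers measure 114 mm over their backs; the gripper's body (76 mm by 85 mm) begins 54 mm behind the grasp point. The pads swing forward as they close: fully open they stand 13 mm farther back than shut.
Start: joints at [-1.271, 0.477, 0.022, 1.555, -0.011, 1.109, -0.083], TCP at [0.268, 0.62, 0.231] pointing down, gripper open.
Joint ranges: [-2.96, 2.96], [-0.34, 2.1], [-1.41, 1.46], [0.24, 2.44], [-1.37, 4.51], [0.17, 1.92], [-2.96, 2.96]. Speed limits (rad/s): [2.39, 2.39, 3.14, 3.14, 3.14, 3.14, 3.14].

## Interface

Orientations are given as a rotation vector (axis times angle).
In Python, from bench import r gives the robot as it stands.
- The arm moves only by the tool drive_tool, never from a script. Its argument "series" is a list of rows, each a list of 7 numbers: the shift along the tool's x, y, z in mm, then the turn, a rotation vector about the tool's x, y, z in degrees, then the finger opening in mm, from 0 to 85.4. In form: [[tx, ty, tz, wx, wy, wz, grip], ...]. A call has 1 to 5 rows; each row is the pose to reach, as a shift and turn from the pose measured when the call began, along the tool's axes at that moment; what a row does not reach only later rows make up. A row lasts 1/10 s, in which the tool goes at most 50 mm and 8.59 degrees, less where a joint would pass 70% of its speed; a pose out of reach is approached as far as the arm can. A call with a gripper value outside its range is refused whole. The fingers move at their own pace and stop on an object; "squeeze" is the grip in N (left out, the last holds). Time passes only in rows, so rows that repeat a pose let the fingers close. It gives the time, the measured TCP pose, the force and the opening at its end, in the units of the state.
- r.get_obs(): the state, without advancing time (a new reading comes with each control period).
- r.grab_frame(name): name is "scene" or "top" or "wrist"; returns a dict with "frame" (384x512x3 uint8, blue, green, red), "intrinsics" (3x3 intrinsics, pixels), "rvec" (rotation vector, rad) and "tvec" (3), from world to camera coordinates, as OpenCV has them. Camera axes: x right, y down, z forward; pixel columns grow to the right and rows downward; lengths in m; the calibration is good to about 2 mm. A picture is of the moment at which its call begins. There is no depth.
- r.hand_in(): hands the job in, once; it reports no verdict.
The state is a dict: "clock": time; "joints": joint angles; "qvel": joint speeds; "tau": joint torques, N m; "tcp_pos": TCP position; "orientation": TCP orientation; "contact_force": force on the tool from outside, world axes, zero at the start; "moment": the same for the moment, N m; "grip_width": finger opening in m.
Only numpy, scipy, OpenCV 4.12 (cv2) and the standard library are available. Lean on these libraries where they do the work, as an engineer would, in place of code of your own. Each camera call takes 0.05 s, during which the arm holds its last target.

## Working session

There is one attempt and no reset: what is moved stays moved. The work goes in short steps, Python scripts to look and compute and a tool call to move; the robot and the scene stay as the last step left them, time stands still between calls to the robot, and variables do not carry over. Pictures are saved under pics/ and viewed, and the job is handed in when it is done.

Besides the shell and the picture viewer there is one more tool, called by a JSON object that holds its "method" and its "body". drive_tool: Moves the arm, as the interface text tells. Its arguments: {"type":"object","properties":{"series":{"type":"array","items":{"type":"array","items":{"type":"number"}}},"squeeze":{"type":"number"}},"required":["series"]}

```bash
ls; mkdir -p pics
cat > h.py <<'E'
import numpy as np, cv2
from bench import r
from scipy.spatial.transform import Rotation as R
def shot(n,fn):
    f=r.grab_frame(n); cv2.imwrite('pics/'+fn,f['frame']); np.savez('pics/'+fn+'.npz',**{k:np.array(v) for k,v in f.items()}); return f
def ray(f,u,v):
    K=np.array(f['intrinsics']);Rm=cv2.Rodrigues(np.array(f['rvec'],float).reshape(3,1))[0];t=np.array(f['tvec']).reshape(3)
    d=Rm.T@np.linalg.inv(K)@np.array([u,v,1.]); c=-Rm.T@t
    return c,d
def onz(f,u,v,z):
    c,d=ray(f,u,v); return c+d*(z-c[2])/d[2]
def proj(f,P):
    p,_=cv2.projectPoints(np.array(P,float).reshape(-1,1,3),np.array(f['rvec'],float),np.array(f['tvec'],float),np.array(f['intrinsics'],float),None); return p.reshape(-1,2)
def load(fn):
    return dict(np.load('pics/'+fn+'.npz'))
E
python3 - <<'E'
from h import *
print(r.get_obs())
for n in ['scene','top','wrist']:
    f=shot(n,n+'0.png'); print(n,ray(f,256,192))
E
```

```text
pics
{'clock': 0.0, 'joints': array([-1.27111879,  0.47778041,  0.02231411,  1.55645174, -0.01151733,
        1.10929555, -0.08309026]), 'qvel': array([-9.64574861e-04, -1.99923150e-04,  5.81901157e-04,  2.42952641e-05,
       -2.42626214e-03, -1.07838549e-03, -1.21878995e-03]), 'tau': array([-8.49341359e-04, -5.96459413e+01,  1.60752095e+00, -2.81205386e+01,
        1.23738527e-02,  9.10616247e-03,  2.01133821e-05]), 'tcp_pos': array([0.26744445, 0.61911226, 0.2303383 ]), 'orientation': array([-1.54882518,  0.32011448, -0.31970212]), 'contact_force': array([-0.62186579,  0.05299229,  1.28970625]), 'moment': array([ 0.02205275,  0.03248791, -0.02859733]), 'grip_width': 0.0856021852246648}
scene (array([ 0.97470156, -0.13001732,  0.70532495]), array([-0.46379723,  0.20351045, -0.86234494]))
top (array([0.43437489, 0.01018162, 0.89692105]), array([ 0.19670093, -0.02653422, -0.98014082]))
wrist (array([0.19794598, 0.64963934, 0.37393435]), array([ 0.26547098, -0.11639724, -0.9570669 ]))
```

View pics/scene0.png

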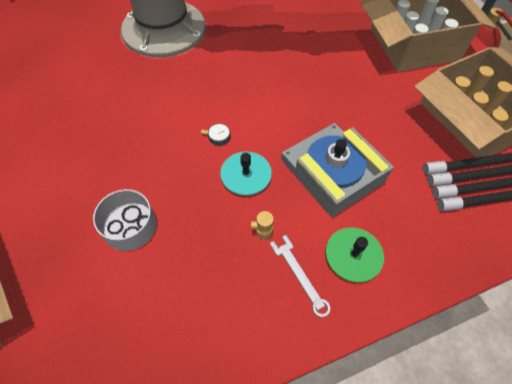

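View pics/top0.png

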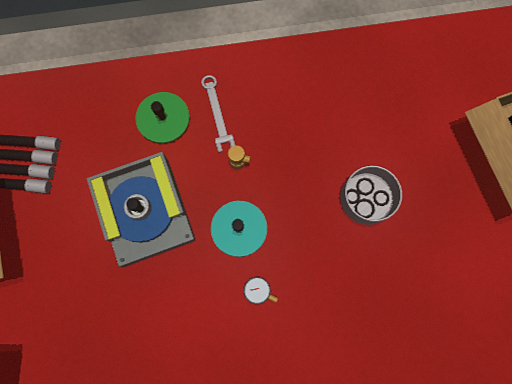

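View pics/wrist0.png

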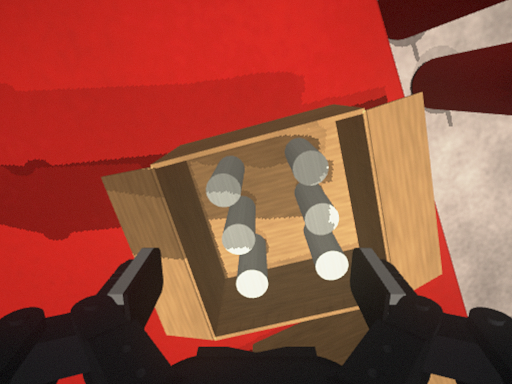

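The scene camera shows the pair in the grey holder at about (338,155), the tin at (125,220), and the look-alikes at (246,172) and (355,252). In the top view the pair's collar is at (137,206) and the holder opens toward the image bottom (screws at (122,260) and (187,236)). The tin is at (372,195) there.

```bash
cat > m.py <<'E'
from h import *
def circ_fit(P):
    A=np.c_[2*P[:,:2],np.ones(len(P))]; b=(P[:,:2]**2).sum(1); s=np.linalg.lstsq(A,b,rcond=None)[0]
    return s[:2],np.sqrt(s[2]+s[:2]@s[:2])
def mask_on(f,lo,hi):
    return cv2.inRange(cv2.cvtColor(f['frame'],cv2.COLOR_BGR2HSV),np.array(lo),np.array(hi))
if __name__=='__main__':
    for n in ['top','scene']:
        f=load(n+'0.png'); print(n)
        # cap plate: blue
        m=mask_on(f,(100,100,40),(125,255,255)); 
        c=max(cv2.findContours(m,0,cv2.CHAIN_APPROX_NONE)[0],key=cv2.contourArea)
        print(' blue',cv2.boundingRect(c))
        m=mask_on(f,(22,100,80),(35,255,255))
        for c in cv2.findContours(m,0,cv2.CHAIN_APPROX_NONE)[0]:
            if cv2.contourArea(c)<150: continue
            b=cv2.boxPoints(cv2.minAreaRect(c)); print(' lip'); print(np.round([onz(f,*p,0.061)*1000 for p in b],1))
        # green/turq
        for nm,lo,hi in [('green',(50,100,50),(75,255,255)),('turq',(80,100,50),(95,255,255))]:
            m=mask_on(f,lo,hi); c=max(cv2.findContours(m,0,cv2.CHAIN_APPROX_NONE)[0],key=cv2.contourArea)
            P=np.array([onz(f,*p[0],0.012) for p in c]); print(nm,circ_fit(P))
    f=load('top0.png')
    print('collar',onz(f,137,206,.074))
    for p in [(122,260),(187,236)]: print('screw',onz(f,*p,.03))
    for nm,p in [('valve',(236,156)),('gauge',(257,291)),('wr',(209,81)),('wr2',(225,145))]: print(nm,onz(f,*p,.02))
    big=cv2.resize(f['frame'][140:280,70:210],None,fx=4,fy=4,interpolation=cv2.INTER_CUBIC); cv2.imwrite('pics/c1.png',big)
    big=cv2.resize(f['frame'][150:240,325:415],None,fx=6,fy=6,interpolation=cv2.INTER_CUBIC); cv2.imwrite('pics/c2.png',big)
E
python3 m.py
```

```text
top
 blue (109, 177, 63, 65)
 lip
[[672.7 294.   61. ]
 [676.4 271.4  61. ]
 [558.6 247.2  61. ]
 [555.2 269.2  61. ]]
 lip
[[696.  179.8  61. ]
 [700.5 158.3  61. ]
 [583.4 132.7  61. ]
 [579.3 153.7  61. ]]
green (array([0.79716904, 0.15384414]), np.float64(0.053848434668621444))
turq (array([0.5461612 , 0.03067784]), np.float64(0.053602412195953165))
scene
 blue (308, 136, 59, 51)
 lip
[[588.3 134.6  61. ]
 [579.2 154.7  61. ]
 [696.5 179.8  61. ]
 [703.9 160.7  61. ]]
 lip
[[564.3 248.7  61. ]
 [553.9 270.5  61. ]
 [672.9 293.1  61. ]
 [681.5 272.5  61. ]]
green (array([0.79954256, 0.15502973]), np.float64(0.05388251712016505))
turq (array([0.55081828, 0.03064142]), np.float64(0.04847760179847958))
collar [0.60626135 0.2079852  0.074     ]
screw [0.51660524 0.25648982 0.03      ]
screw [0.54326245 0.1297975  0.03      ]
valve [0.6891761  0.01512662 0.02      ]
gauge [0.42163245 0.01294401 0.02      ]
wr [0.85755355 0.0479462  0.02      ]
wr2 [0.71525192 0.03382136 0.02      ]
```

View pics/c1.png

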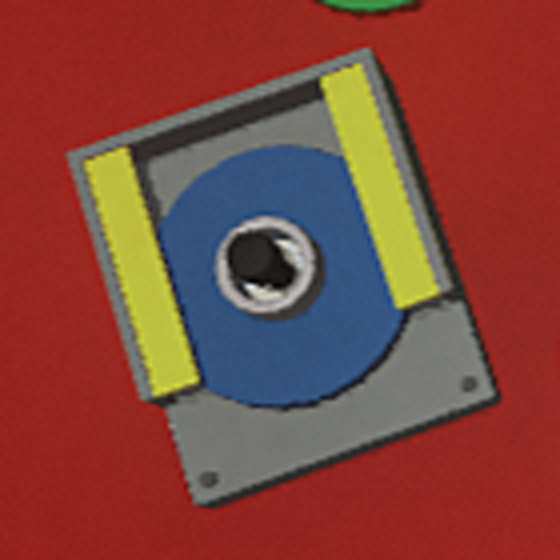

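View pics/c2.png

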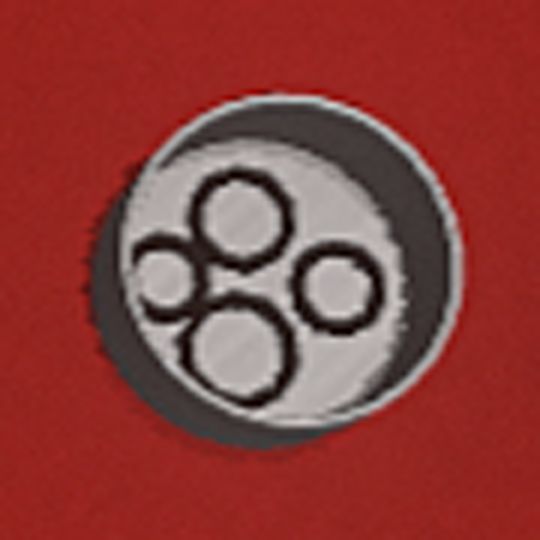

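The crops show the holder with its open end toward the image bottom. The collar centre is at about (136.5,206) in the top view, and the tin rim centre is at about (373.7,193.4).

```bash
cat >> h.py <<'E'
def pose():
    o=r.get_obs(); return np.array(o['tcp_pos']),R.from_rotvec(o['orientation']),o
def to(target=None,jaw=None):
    """print shift (tool mm) and turn (tool deg) to world target; jaw = world yaw deg of tool z"""
    p,q,o=pose(); M=q.as_matrix()
    s=M.T@(np.array(target)-p)*1000
    if jaw is None: a=np.degrees(np.arctan2(M[1,2],M[0,2]))
    else: a=jaw
    a=np.radians(a); z=np.array([np.cos(a),np.sin(a),0]); y=np.array([0,0,-1.]); x=np.cross(y,z)
    G=np.c_[x,y,z]; w=np.degrees(R.from_matrix(M.T@G).as_rotvec())
    print('t=%.2f tcp'%o['clock'],np.round(p*1000,1),'jaw yaw %.1f'%np.degrees(np.arctan2(M[1,2],M[0,2])),'tilt ydown',np.round(M[:,1],3),'| shift',np.round(s,1),'turn',np.round(w,2),'F',np.round(o['contact_force'],1),'g %.1f'%(o['grip_width']*1000),'q',np.round(o['joints'],2))
E
python3 - <<'E'
from m import *
for n,box in [('top',(325,150,90,90)),('scene',(85,180,80,80))]:
    f=load(n+'0.png'); x,y,w,h=box
    hsv=cv2.cvtColor(f['frame'],cv2.COLOR_BGR2HSV)
    m=cv2.inRange(hsv,np.array((0,0,110)),np.array((180,70,255)))
    mm=np.zeros_like(m); mm[y:y+h,x:x+w]=m[y:y+h,x:x+w]
    cs=cv2.findContours(mm,cv2.RETR_EXTERNAL,cv2.CHAIN_APPROX_NONE)[0]; pts=np.vstack([c[:,0] for c in cs]); hull=cv2.convexHull(pts)[:,0]
    P=np.array([onz(f,*p,0.055) for p in hull])
    c,rr=circ_fit(P)
    for k in range(3):
        d=abs(np.linalg.norm(P[:,:2]-c,axis=1)-rr); P=P[d<max(.0015,np.percentile(d,70))]; c,rr=circ_fit(P)
    print(n,len(hull),len(P),c,rr)
f=load('top0.png')
pr=[(325+u/6,150+v/6) for u,v in [(122,260),(462,270),(285,93),(300,428)]]
print(circ_fit(np.array([onz(f,*p,.055) for p in pr])))
to([.606,.208,.22],None)
E
```

```text
top 30 30 [ 0.56899218 -0.23192489] 0.05357407992211409
scene 31 10 [ 0.5805741  -0.23096738] 0.061417441251350714
(array([ 0.56800109, -0.23263304]), np.float64(0.05379743477581888))
t=0.15 tcp [267.6 619.2 230.6] jaw yaw 66.6 tilt ydown [-0.    -0.001 -1.   ] | shift [ 473.8   11.  -243.2] turn [0.08 0.   0.01] F [-0.2 -0.7  0.5] g 85.5 q [-1.27  0.48  0.02  1.56 -0.01  1.11 -0.08]
```

{"method": "drive_tool", "body": {"series": [[30,-10,-15,0,6,0,60],[70,-20,-36,0,12,0,60],[110,-20,-56,0,18,0,60],[152,-20,-78,0,25,0,60],[196,-20,-100,0,32,0,60]]}}

```text
clock: 0.65
tcp_pos: [0.4083, 0.4483, 0.2507]
orientation: [-1.436, 0.757, -0.757]
contact_force: [-0.1, 1.1, -0.5]
grip_width: 0.0601
```

Run:
```python
from h import *
to([.606,.208,.20],12)
```

```text
t=0.65 tcp [408.3 448.3 250.7] jaw yaw 34.4 tilt ydown [-0.001 -0.001 -1.   ] | shift [309.9  50.8  27.4] turn [ 0.07 22.4   0.05] F [-0.1  1.1 -0.5] g 60.1 q [-1.08  0.35  0.19  1.71 -0.07  1.09 -0.27]
```

{"method": "drive_tool", "body": {"series": [[48,6,4,0,6,0,60],[96,12,8,0,12,0,60],[144,18,12,0,18,0,60],[192,24,16,0,22,0,60],[240,30,22,0,22,0,60]]}}

```text
clock: 1.15
tcp_pos: [0.5627, 0.261, 0.2204]
orientation: [-1.305, 1.05, -1.05]
contact_force: [0.4, -0.0, 0.7]
grip_width: 0.0601
```

Run:
```python
from h import *
f=shot('wrist','w1.png')
print(proj(f,[[.606,.208,.074],[.606,.208,.102]]))
to([.606,.208,.18],12)
```

```text
[[289.30349072 239.01569254]
 [292.31393683 252.38506632]]
t=1.20 tcp [568.3 251.2 219.9] jaw yaw 11.8 tilt ydown [ 0.002 -0.007 -1.   ] | shift [49.7 40.3 28.1] turn [-0.05 -0.23  0.42] F [ 4.7 -5.6  0.3] g 60.1 q [-0.78  0.41  0.35  1.72 -0.15  1.04 -0.18]
```

View pics/w1.png

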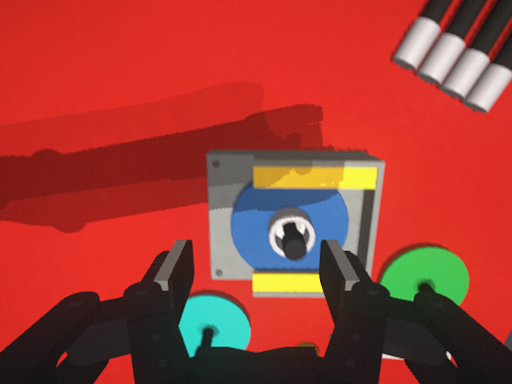

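The wrist view shows the pair in the holder: collar at about (291,234), knob top at about (293,243). The turquoise and green look-alikes are below and to the right.

{"method": "drive_tool", "body": {"series": [[25,20,14,0,0,0,60],[50,40,28,0,0,0.4,60],[50,40,28,0,0,0.4,60],[50,40,28,0,0,0.4,60]]}}

```text
clock: 1.6
tcp_pos: [0.6057, 0.207, 0.1795]
orientation: [-1.3, 1.058, -1.058]
contact_force: [-1.6, 0.8, 0.2]
grip_width: 0.06
```

Run:
```python
from h import *
f=shot('wrist','w2.png')
print(proj(f,[[.606,.208,.074],[.606,.208,.102]]))
to([.606,.208,.18],12)
f=shot('top','t2.png'); f=shot('scene','s2.png')
```

```text
[[258.69219439 190.65852094]
 [258.94205839 201.73755341]]
t=1.65 tcp [605.6 208.5 180.2] jaw yaw 11.8 tilt ydown [ 0.  0. -1.] | shift [0.6 0.2 0.3] turn [-0.02 -0.21 -0.01] F [0.1 0.3 0.3] g 60.4 q [-0.68  0.49  0.34  1.71 -0.19  0.98 -0.06]
```

View pics/w2.png

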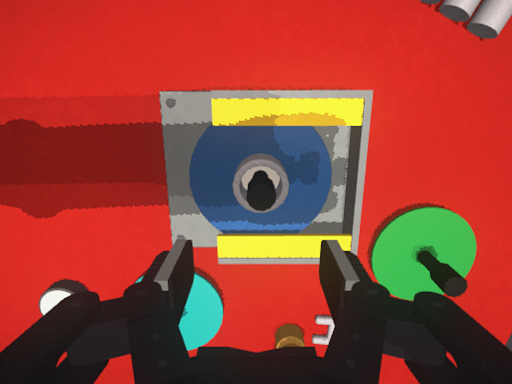

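View pics/s2.png

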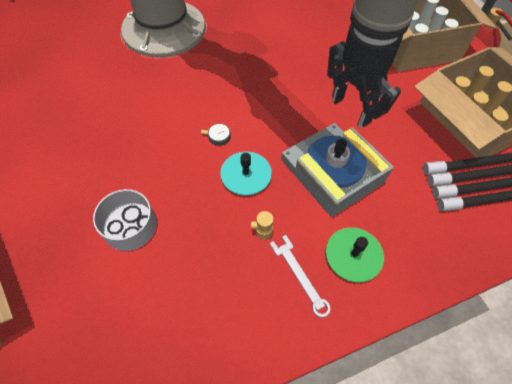

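Run:
```python
from h import *
f=load('w2.png'); cv2.imwrite('pics/c3.png',cv2.resize(f['frame'][140:230,210:310],None,fx=6,fy=6,interpolation=cv2.INTER_CUBIC))
```

```text
(no output)
```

View pics/c3.png

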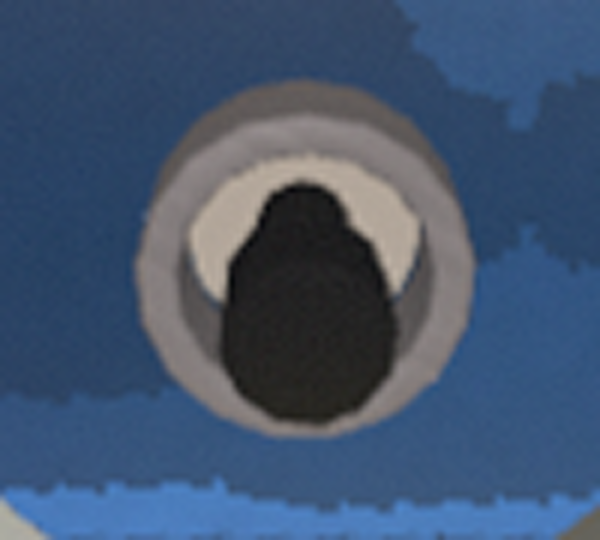

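Run:
```python
from h import *
f=load('w2.png'); t=load('top0.png')
print('collar w',onz(f,261,185.8,.074)*1000,'knob w',onz(f,261.2,197,.102)*1000)
print('lip corners w')
for p in [(212,99),(218,258)]: print(onz(f,*p,.061)*1000)
cv2.imwrite('pics/c4.png',cv2.resize(t['frame'][185:230,115:160],None,fx=12,fy=12,interpolation=cv2.INTER_CUBIC))
```

```text
collar w [606.9796298  212.36666789  74.        ] knob w [606.85365216 211.85710529 102.        ]
lip corners w
[555.76067566 270.02674108  61.        ]
[583.81888839 134.28215049  61.        ]
```

View pics/c4.png

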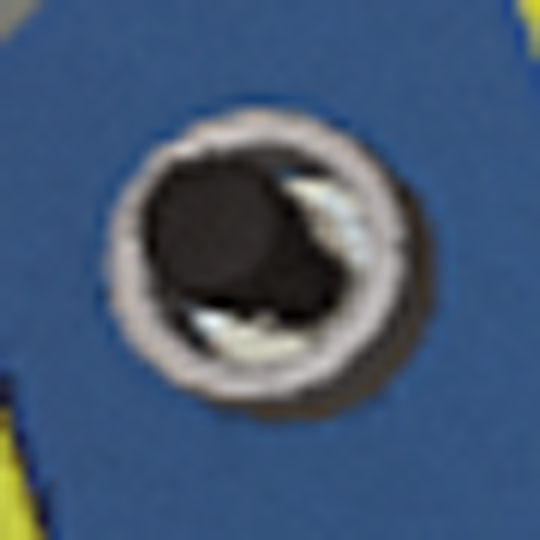

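Run:
```python
from h import *
t=load('top0.png')
print('collar t',onz(t,136.3,205.9,.074)*1000,'knob t',onz(t,132.5,202.8,.102)*1000)
to([.6065,.211,.13],12)
```

```text
collar t [606.63928567 209.23779496  74.        ] knob t [607.35591615 208.60121762 102.        ]
t=1.75 tcp [605.6 209.5 180.9] jaw yaw 11.9 tilt ydown [ 0.001  0.001 -1.   ] | shift [-1.2 50.9  1.1] turn [-0.09 -0.1  -0.04] F [0.1 0.2 1.2] g 59.7 q [-0.68  0.48  0.34  1.71 -0.19  0.98 -0.06]
```

{"method": "drive_tool", "body": {"series": [[-1,30,1,0,0,0,50],[-1,60,1,0,0,0,50],[-1,85,1,0,0,0,50],[-1,101,1,0,0,0,50],[-1,101,1,0,0,0,50]]}}

```text
clock: 2.25
tcp_pos: [0.6047, 0.2116, 0.0781]
orientation: [-1.302, 1.055, -1.053]
contact_force: [-0.2, 0.0, 0.1]
grip_width: 0.05
```

Run:
```python
from h import *
to([.607,.2105,.080],11.9)
f=shot('wrist','w3.png');f=shot('scene','s3.png')
a=load('w3.png')['frame'];b=load('s3.png')['frame'][60:220,260:420]
cv2.imwrite('pics/c5.png',np.hstack([a[100:350,130:400],cv2.resize(b,(250,250))]))
```

```text
t=2.25 tcp [604.7 211.6  78.1] jaw yaw 12.0 tilt ydown [-0.002 -0.    -1.   ] | shift [ 1.5 -1.9  2. ] turn [ 0.11  0.09 -0.02] F [-0.2  0.   0.1] g 50.0 q [-0.65  0.61  0.3   1.77 -0.24  0.8  -0.02]
```

View pics/c5.png

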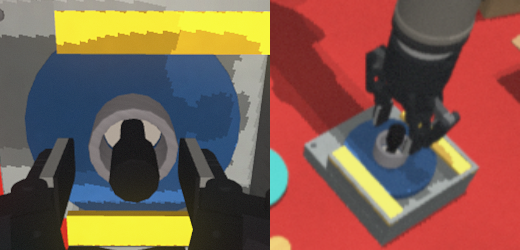

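The knob sits between the open pads, roughly centred, with the tips just above the collar. Closing now.

{"method": "drive_tool", "body": {"series": [[1,-1,1,0,0,0,10],[1,-1,1,0,0,0,10],[1,-1,1,0,0,0,10],[1,-1,1,0,0,0,10],[1,-1,1,0,0,0,10]], "squeeze": 60}}

```text
clock: 2.85
tcp_pos: [0.6089, 0.211, 0.0836]
orientation: [-1.296, 1.052, -1.055]
contact_force: [-2.4, -0.4, 5.3]
grip_width: 0.0193
```

Run:
```python
from h import *
to([.607,.2105,.080],12)
f=shot('wrist','w4.png');f=shot('scene','s4.png')
a=load('w4.png')['frame'];b=load('s4.png')['frame'][60:220,260:420]
cv2.imwrite('pics/c6.png',np.hstack([a[100:350,130:400],cv2.resize(b,(250,250))]))
```

```text
t=2.85 tcp [608.9 211.   83.6] jaw yaw 11.9 tilt ydown [ 0.004  0.003 -1.   ] | shift [ 0.1  3.5 -2. ] turn [-0.27 -0.07 -0.1 ] F [-2.4 -0.4  5.3] g 19.3 q [-0.65  0.6   0.3   1.77 -0.24  0.8  -0.02]
```

View pics/c6.png

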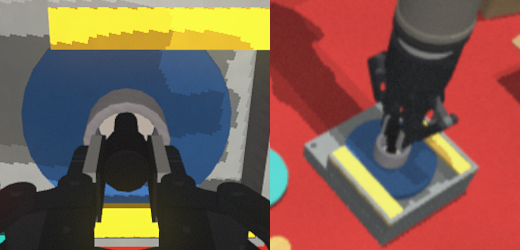

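{"method": "drive_tool", "body": {"series": [[0,-1,0,0,0,0,10],[0,-2,-2,0,0,0,10],[0,-3,-5,0,0,0,10],[0,-3,-10,0,0,0,10],[0,-3,-15,0,0,0,10]]}}

```text
clock: 3.45
tcp_pos: [0.5935, 0.2078, 0.0862]
orientation: [-1.296, 1.053, -1.055]
contact_force: [0.4, 0.1, -3.7]
grip_width: 0.0197
```

Run:
```python
from h import *
to([.607,.2105,.087],12)
f=shot('wrist','w4.png');f=shot('scene','s4.png')
a=load('w4.png')['frame'];b=load('s4.png')['frame'][60:220,260:420]
cv2.imwrite('pics/c7.png',np.hstack([a[100:350,130:400],cv2.resize(b,(250,250))]))
```

```text
t=3.45 tcp [593.5 207.8  86.2] jaw yaw 11.9 tilt ydown [ 0.004  0.002 -1.   ] | shift [ 0.1 -0.7 13.8] turn [-0.24 -0.07 -0.1 ] F [ 0.4  0.1 -3.7] g 19.7 q [-0.66  0.58  0.31  1.81 -0.24  0.79 -0.02]
```

View pics/c7.png

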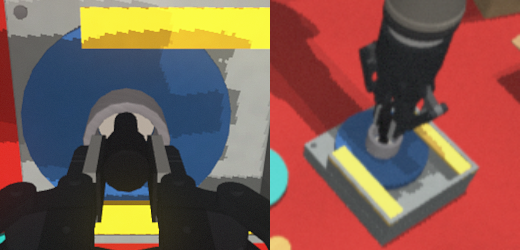

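The pair moves together and the measured weight (−3.7 N) matches both parts. Continuing the pull.

{"method": "drive_tool", "body": {"series": [[0,0,-12,0,0,0,10],[0,0,-24,0,0,0,10],[0,0,-36,0,0,0,10],[0,0,-48,0,0,0,10],[0,0,-60,0,0,0,10]]}}

```text
clock: 4.05
tcp_pos: [0.5333, 0.1951, 0.086]
orientation: [-1.297, 1.053, -1.054]
contact_force: [-0.4, -0.5, -4.6]
grip_width: 0.0195
```

{"method": "drive_tool", "body": {"series": [[0,0,-14,0,0,0,10],[0,0,-28,0,0,0,10],[0,0,-42,0,0,0,10],[0,0,-56,0,0,0,10],[0,0,-62,0,0,0,10]]}}

```text
clock: 4.55
tcp_pos: [0.4709, 0.1818, 0.0858]
orientation: [-1.298, 1.054, -1.054]
contact_force: [0.0, -0.7, -3.7]
grip_width: 0.0195
```

Run:
```python
from h import *
to([.607,.2105,.087],12)
f=shot('wrist','w5.png');f=shot('scene','s5.png')
a=load('w5.png')['frame'];b=load('s5.png')['frame'][60:220,260:420]
cv2.imwrite('pics/c8.png',np.hstack([a[100:350,130:400],cv2.resize(b,(250,250))]))
```

```text
t=4.55 tcp [470.9 181.8  85.8] jaw yaw 12.0 tilt ydown [ 0.002  0.002 -1.   ] | shift [ 1.000e-01 -9.000e-01  1.391e+02] turn [-0.13 -0.05 -0.11] F [ 0.  -0.7 -3.7] g 19.5 q [-0.75  0.41  0.31  2.1  -0.21  0.65 -0.08]
```

View pics/c8.png

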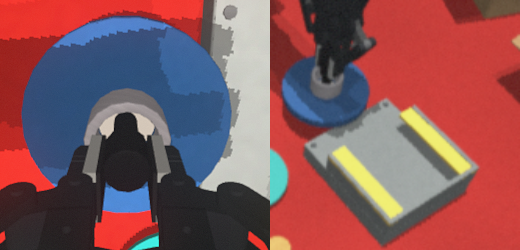

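The pair is fully clear of the holder and still nested. Lifting, then carrying over to the tin.

{"method": "drive_tool", "body": {"series": [[0,-15,0,0,0,0,10],[0,-35,0,0,0,0,10],[0,-55,0,0,0,0,10],[10,-75,0,0,0,0,10],[30,-90,0,0,0,0,10]]}}

```text
clock: 5.15
tcp_pos: [0.4788, 0.1541, 0.1774]
orientation: [-1.295, 1.05, -1.052]
contact_force: [0.4, -0.3, -3.4]
grip_width: 0.0199
```

{"method": "drive_tool", "body": {"series": [[25,0,0,0,0,0,10],[55,0,1,0,0,0,10],[85,0,2,0,0,0,10],[115,0,3,0,0,0,10],[145,0,4,0,0,0,10]]}}

```text
clock: 5.65
tcp_pos: [0.5142, 0.0119, 0.1773]
orientation: [-1.295, 1.049, -1.053]
contact_force: [1.4, 0.6, -3.7]
grip_width: 0.0194
```

{"method": "drive_tool", "body": {"series": [[30,0,0,0,0,0,10],[60,0,1,0,0,0,10],[90,0,2,0,0,0,10],[120,0,3,0,0,0,10],[150,0,4,0,0,0,10]]}}

```text
clock: 6.15
tcp_pos: [0.5505, -0.1354, 0.1771]
orientation: [-1.294, 1.048, -1.053]
contact_force: [0.3, -0.4, -3.4]
grip_width: 0.0195
```

Run:
```python
from h import *
to([.569,-.232,.175],12)
```

```text
t=6.15 tcp [ 550.5 -135.4  177.1] jaw yaw 12.1 tilt ydown [ 0.007  0.004 -1.   ] | shift [98.4  1.9 -2.2] turn [-0.44  0.12 -0.13] F [ 0.3 -0.4 -3.4] g 19.5 q [-0.24  0.38  0.48  1.9  -0.23  0.9   0.56]
```

{"method": "drive_tool", "body": {"series": [[0,0,0,-0.4,0,-0.1,10],[0,0,0,-0.4,0,-0.1,10]]}}

```text
clock: 6.35
tcp_pos: [0.5511, -0.1364, 0.1772]
orientation: [-1.3, 1.053, -1.054]
contact_force: [-0.4, 0.7, -4.0]
grip_width: 0.0197
```

Run:
```python
from h import *
to([.569,-.232,.175],12)
for n in ['wrist','top','scene']:
    f=shot(n,n[0]+'6.png')
to([.569,-.232,.175],12)
a=load('w6.png')['frame'];cv2.imwrite('pics/c9.png',cv2.resize(a[90:360,110:410],None,fx=2.5,fy=2.2))
b=load('t6.png')['frame'];cv2.imwrite('pics/c10.png',cv2.resize(b[140:250,270:410],None,fx=5,fy=5,interpolation=cv2.INTER_CUBIC))
```

```text
t=6.35 tcp [ 551.1 -136.4  177.2] jaw yaw 12.0 tilt ydown [ 0.001 -0.    -1.   ] | shift [97.2  2.2 -2.4] turn [-0.06  0.01  0.01] F [-0.4  0.7 -4. ] g 19.7 q [-0.24  0.39  0.48  1.9  -0.22  0.91  0.55]
t=6.50 tcp [ 550.6 -134.1  176.9] jaw yaw 12.2 tilt ydown [ 0.     0.001 -1.   ] | shift [99.6  1.8 -2.7] turn [-0.04  0.21 -0.07] F [ 0.2 -0.2 -2.7] g 19.3 q [-0.24  0.39  0.48  1.9  -0.22  0.91  0.55]
```

View pics/c9.png

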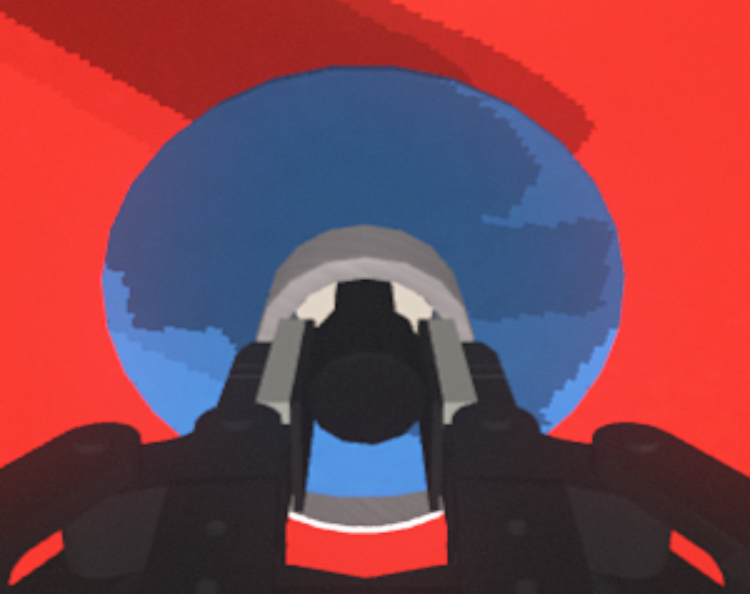

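View pics/c10.png

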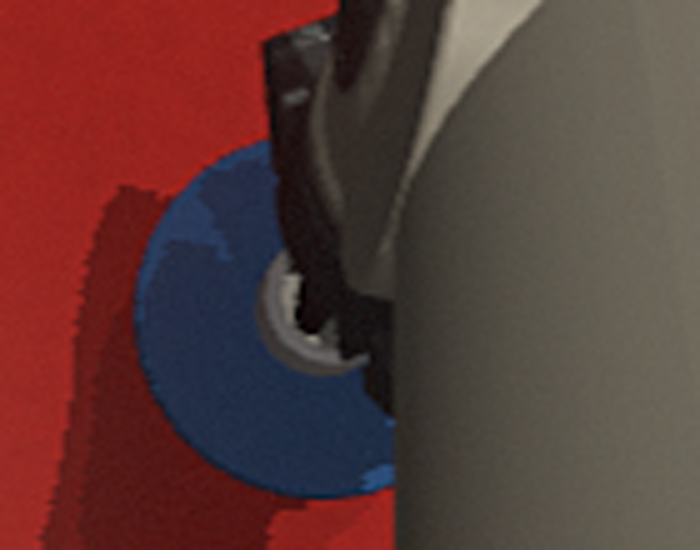

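View pics/s6.png

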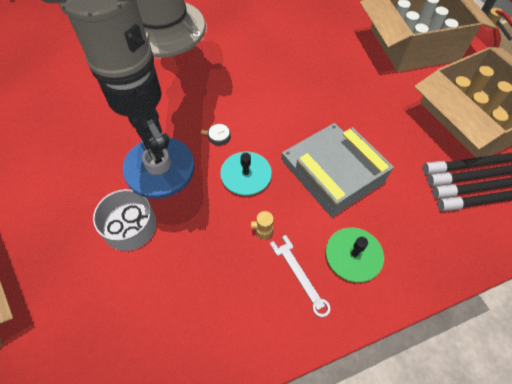

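Run:
```python
from m import *
f=load('w6.png'); tcp=np.array([.5508,-.1355,.1771])
print('knob',(onz(f,256.8,270,.1955))*1000)
print('proj tcp+18.4',proj(f,[tcp+[0,0,.0184]]))
# flange/cap skirt from wrist: white arc bottom, blue outer edge
m=mask_on(f,(95,80,30),(125,255,255)); m[265:]=0
c=max(cv2.findContours(m,0,cv2.CHAIN_APPROX_NONE)[0],key=cv2.contourArea)
h=cv2.convexHull(c)[:,0]; h=h[(h[:,1]<240)]
P=np.array([onz(f,*p,.1771-.0536+.004+.014) for p in h]); print('cap wrist',circ_fit(P))
t=load('t6.png'); m=mask_on(t,(95,80,20),(125,255,255)); m[:,:270]=0
c=max(cv2.findContours(m,0,cv2.CHAIN_APPROX_NONE)[0],key=cv2.contourArea)
h=cv2.convexHull(c)[:,0]; h=h[(h[:,0]<322)]
for z in (.1275,.1415):
  P=np.array([onz(t,*p,z) for p in h]); print('cap top',circ_fit(P))
s=load('s6.png'); m=mask_on(s,(95,80,20),(125,255,255)); m[:,220:]=0
c=max(cv2.findContours(m,0,cv2.CHAIN_APPROX_NONE)[0],key=cv2.contourArea)
h=cv2.convexHull(c)[:,0]; h=h[(h[:,1]>165)]
P=np.array([onz(s,*p,.1275) for p in h]); print('cap scene low edge',circ_fit(P))
# tin rim in scene
cv2.imwrite('pics/c11.png',cv2.resize(s['frame'][180:260,85:165],None,fx=7,fy=7,interpolation=cv2.INTER_CUBIC))
```

```text
knob [ 549.57967326 -135.07780312  195.5       ]
proj tcp+18.4 [[259.31628628 271.34715198]]
cap wrist (array([ 0.5490003 , -0.13703923]), np.float64(0.06193667856448671))
cap top (array([ 0.55044555, -0.140411  ]), np.float64(0.06381060139747392))
cap top (array([ 0.54833358, -0.13767089]), np.float64(0.06264953565646678))
cap scene low edge (array([ 0.5493878 , -0.13661507]), np.float64(0.06295902995495686))
```

View pics/c11.png

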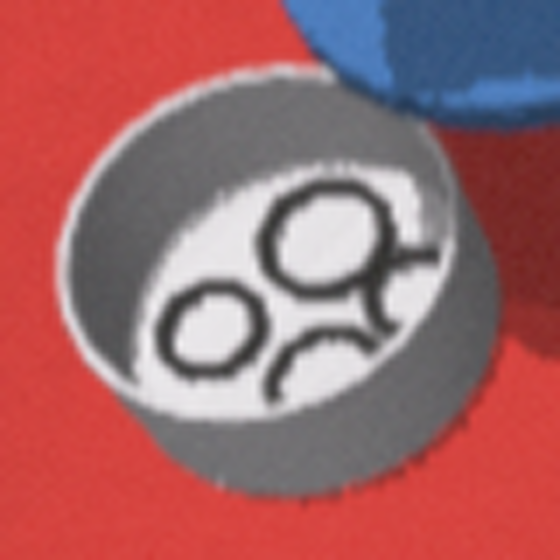

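Run:
```python
from m import *
s=load('s6.png')
pts=[(57,265),(285,65),(160,117),(85,190),(75,335),(130,392),(225,420),(330,388),(405,325),(458,225)]
P=np.array([onz(s,85+(u-3)/7,180+(v-3)/7,.055) for u,v in pts]); c,rr=circ_fit(P); print(c,rr,np.round((np.linalg.norm(P[:,:2]-c,axis=1)-rr)*1000,1))
to([.569,-.232,.175],12)
```

```text
[ 0.57173349 -0.23132943] 0.05268250539635218 [ 1.   1.7 -2.2 -0.6  0.2  0.1  1.2 -0.7 -1.8  1.1]
t=6.50 tcp [ 550.6 -134.1  176.9] jaw yaw 12.2 tilt ydown [ 0.     0.001 -1.   ] | shift [99.6  1.8 -2.7] turn [-0.04  0.21 -0.07] F [ 0.2 -0.2 -2.7] g 19.3 q [-0.24  0.39  0.48  1.9  -0.22  0.91  0.55]
```

{"method": "drive_tool", "body": {"series": [[26,0,-20,0,0.2,0,10],[52,0,-40,0,0.2,0,10],[78,0,-60,0,0.2,0,10],[104,0,-80,0,0.2,0,10],[128,0,-99,0,0.2,0,10]]}}

```text
clock: 7.0
tcp_pos: [0.4806, -0.2802, 0.1769]
orientation: [-1.3, 1.052, -1.051]
contact_force: [-0.6, -0.8, -2.8]
grip_width: 0.0196
```

{"method": "drive_tool", "body": {"series": [[0,0,0,0,0,0,10],[0,0,0,0,0,0,10]]}}

```text
clock: 7.2
tcp_pos: [0.4806, -0.2798, 0.1769]
orientation: [-1.299, 1.052, -1.052]
contact_force: [0.8, 0.7, -2.9]
grip_width: 0.02
```

Run:
```python
from h import *
to([.569,-.232,.175],12)
f=shot('wrist','w7.png')
to([.569,-.232,.175],12)
print(proj(f,[[.57,-.23,.055]]))
f=shot('top','t7.png')
cv2.imwrite('pics/c12.png',np.hstack([load('w7.png')['frame'][:,:400],load('t7.png')['frame'][:,112:]]))
```

```text
t=7.20 tcp [ 480.6 -279.8  176.9] jaw yaw 12.1 tilt ydown [ 0.001  0.002 -1.   ] | shift [-28.2   2.1  96.5] turn [-0.09  0.09 -0.1 ] F [ 0.8  0.7 -2.9] g 20.0 q [ 0.01  0.37  0.52  1.92 -0.24  0.9   0.85]
t=7.25 tcp [ 481.2 -278.8  176.8] jaw yaw 12.2 tilt ydown [ 0.001  0.002 -1.   ] | shift [-27.2   2.   95.7] turn [-0.1   0.2  -0.13] F [ 0.9 -0.2 -3.3] g 19.5 q [ 0.01  0.37  0.52  1.92 -0.24  0.9   0.85]
[[375.54705081 151.88438153]]
```

View pics/w7.png

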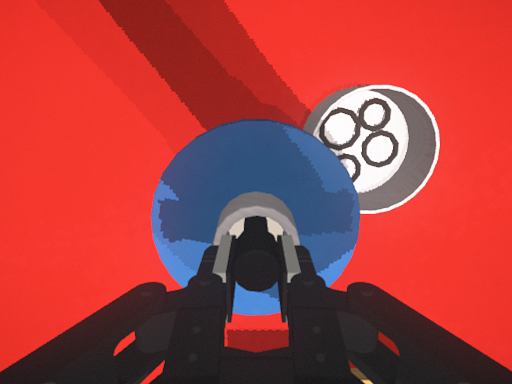

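View pics/t7.png

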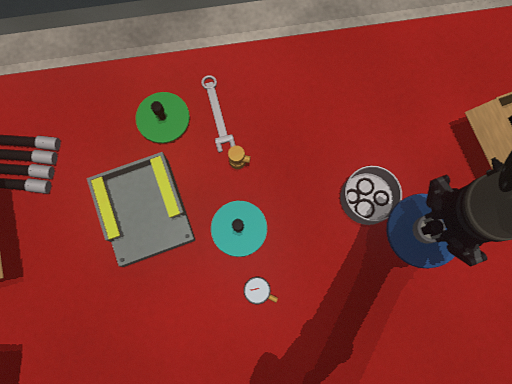

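The wrist view shows the tin rim on the right: right edge about 439, top about 85, bottom about 213. The cap hides its lower left.

Run:
```python
from m import *
f=load('w7.png'); 
m=cv2.inRange(cv2.cvtColor(f['frame'],cv2.COLOR_BGR2HSV),np.array((0,0,150)),np.array((180,60,255)))
m[:,:300]=0; m[230:]=0
pts=np.argwhere(m)[:,::-1]; h=cv2.convexHull(pts.astype(np.int32))[:,0]
h=h[(h[:,0]>330)&((h[:,0]>372)|(h[:,1]<110))]
for z in (.055,):
    P=np.array([onz(f,*p,z) for p in h]); c,rr=circ_fit(P); print(len(h),'tin wrist',c,rr,np.round((np.linalg.norm(P[:,:2]-c,axis=1)-rr)*1000,1))
# knob
cv2.imwrite('pics/c13.png',cv2.resize(f['frame'][180:330,180:340],None,fx=4,fy=4,interpolation=cv2.INTER_CUBIC))
# cap in wrist
m=mask_on(f,(95,80,30),(125,255,255)); m[265:]=0
c=max(cv2.findContours(m,0,cv2.CHAIN_APPROX_NONE)[0],key=cv2.contourArea)
h=cv2.convexHull(c)[:,0]; h=h[(h[:,1]<225)]
P=np.array([onz(f,*p,.1415) for p in h]); print('cap wrist',circ_fit(P))
```

```text
30 tin wrist [ 0.56833781 -0.23101233] 0.05403138025353374 [ 0.1 -0.1  0.1  0.   0.   0.   0.1 -0.  -0.1  0.  -0.1  0.1 -0.1 -0.1
 -0.1 -0.   0.3  0.2  0.1 -0.1 -0.1 -0.   0.  -0.2 -0.1 -0.1 -0.  -0.1
  0.1 -0. ]
cap wrist (array([ 0.47877681, -0.27988617]), np.float64(0.0619902084521893))
```

View pics/c13.png

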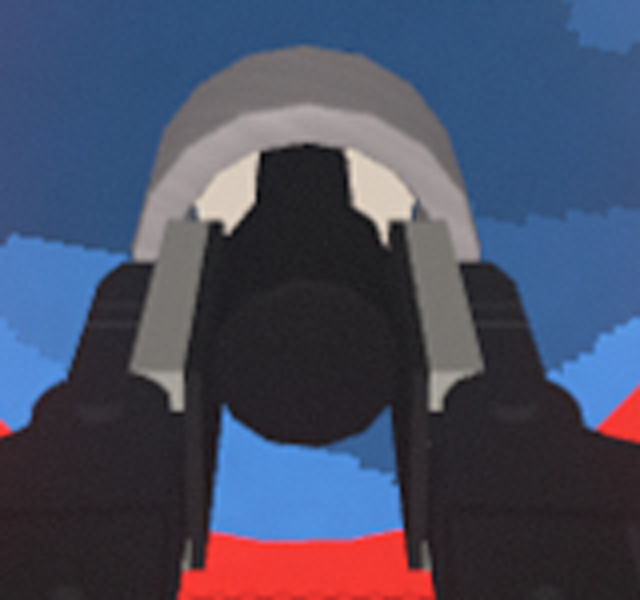

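Run:
```python
from m import *
f=load('w7.png'); k=onz(f,257.1,270.6,.1955)
print('knob',k*1000, 'tcp ref 480.8 -279.3'); 
tin=np.array([.5683,-.2310]); d=tin-k[:2]; print('delta',d*1000)
p,q,o=pose(); M=q.as_matrix(); print('tool shift for lid->tin', M.T@np.array([*d,0])*1000)
```

```text
knob [ 479.21023257 -278.62606155  195.5       ] tcp ref 480.8 -279.3
delta [89.08976743 47.62606155]
tool shift for lid->tin [-27.6219422    0.22674721  97.17101057]
```

{"method": "drive_tool", "body": {"series": [[-6,0,20,0,0,0,10],[-12,0,45,0,0,0,10],[-20,0,70,0,0,0,10],[-28,0,97,0,0,0,10],[-28,15,97,0,0,0,10]]}}

```text
clock: 7.8
tcp_pos: [0.5773, -0.2248, 0.1632]
orientation: [-1.298, 1.039, -1.045]
contact_force: [0.4, 0.7, -3.0]
grip_width: 0.0198
```

{"method": "drive_tool", "body": {"series": [[0,15,0,0,0,0,10],[0,30,0,0,0,0,10],[0,30,0,0,0,0,10]]}}

```text
clock: 8.1
tcp_pos: [0.5756, -0.2234, 0.1303]
orientation: [-1.301, 1.043, -1.041]
contact_force: [-1.0, 0.4, -3.4]
grip_width: 0.0194
```

Run:
```python
from h import *
for i in range(1):
  to([.5699,-.2314,.112],12)
shot('wrist','w8.png');to([.5699,-.2314,.112],12);shot('scene','s8.png');to([.5699,-.2314,.112],12)
s=load('s8.png')['frame']; cv2.imwrite('pics/c14.png',cv2.resize(s[120:280,60:220],None,fx=3.7,fy=3.7,interpolation=cv2.INTER_CUBIC))
```

```text
t=8.10 tcp [ 575.6 -223.4  130.3] jaw yaw 12.8 tilt ydown [ 0.003  0.005 -1.   ] | shift [ 6.6 18.2 -7.5] turn [-0.22  0.82 -0.26] F [-1.   0.4 -3.4] g 19.4 q [-0.06  0.53  0.46  1.81 -0.3   0.87  0.76]
t=8.15 tcp [ 576.1 -224.3  131.6] jaw yaw 12.8 tilt ydown [ 0.005  0.004 -1.   ] | shift [ 5.6 19.6 -7.8] turn [-0.31  0.77 -0.19] F [-0.1 -0.3 -2.7] g 20.0 q [-0.06  0.53  0.46  1.81 -0.3   0.87  0.76]
t=8.20 tcp [ 576.7 -225.   132.7] jaw yaw 12.7 tilt ydown [ 0.006  0.004 -1.   ] | shift [ 4.8 20.6 -8.2] turn [-0.41  0.74 -0.13] F [-0.2  0.2 -3.1] g 19.4 q [-0.06  0.52  0.46  1.81 -0.3   0.87  0.76]
```

View pics/c14.png

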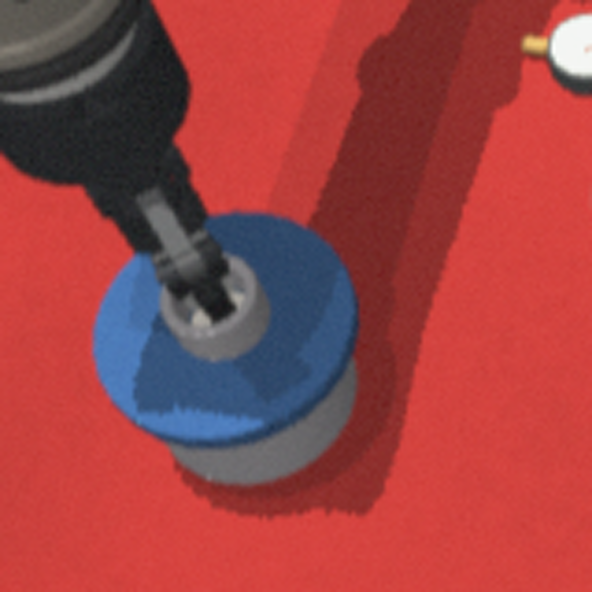

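View pics/w8.png

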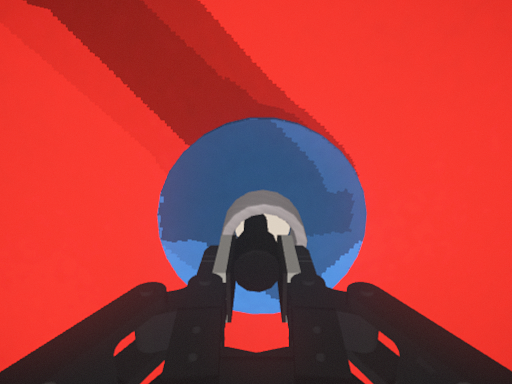

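{"method": "drive_tool", "body": {"series": [[5,0,-8,-0.3,0.7,-0.2,10],[5,0,-8,-0.3,0.7,-0.2,10],[5,5,-8,-0.3,0.7,-0.2,10],[5,8,-8,-0.3,0.7,-0.2,10],[5,8,-8,-0.3,0.7,-0.2,10]]}}

```text
clock: 8.7
tcp_pos: [0.5699, -0.2312, 0.124]
orientation: [-1.301, 1.052, -1.054]
contact_force: [0.1, 0.8, -4.0]
grip_width: 0.0198
```

Run:
```python
from h import *
to([.5699,-.2314,.112],12)
```

```text
t=8.70 tcp [ 569.9 -231.2  124. ] jaw yaw 12.1 tilt ydown [ 0.001 -0.    -1.   ] | shift [ 0.2 12.  -0. ] turn [-0.07  0.05  0.03] F [ 0.1  0.8 -4. ] g 19.8 q [-0.05  0.53  0.46  1.82 -0.3   0.85  0.76]
```

{"method": "drive_tool", "body": {"series": [[0,4,0,0,0,0,10],[0,8,0,0,0,0,10],[0,12,0,0,0,0,10],[0,16,0,0,0,0,10],[0,18,0,0,0,0,10]]}}

```text
clock: 9.2
tcp_pos: [0.5696, -0.2311, 0.1054]
orientation: [-1.301, 1.052, -1.053]
contact_force: [-0.5, 0.1, -2.6]
grip_width: 0.0194
```

Run:
```python
from h import *
to([.5699,-.2314,.0985],12)
```

```text
t=9.20 tcp [ 569.6 -231.1  105.4] jaw yaw 12.1 tilt ydown [ 0.001 -0.    -1.   ] | shift [0.4 6.9 0.2] turn [-0.03  0.06  0.01] F [-0.5  0.1 -2.6] g 19.4 q [-0.04  0.56  0.45  1.83 -0.32  0.82  0.77]
```

{"method": "drive_tool", "body": {"series": [[0,2,0,0,0,0,10],[0,4,0,0,0,0,10],[0,6,0,0,0,0,10],[0,8,0,0,0,0,10]]}}

```text
clock: 9.6
tcp_pos: [0.5693, -0.2313, 0.0984]
orientation: [-1.301, 1.053, -1.053]
contact_force: [-9.4, 3.6, 22.6]
grip_width: 0.0197
```

Run:
```python
from h import *
to([.5699,-.2314,.0985],12)
shot('scene','s9.png');to([.5699,-.2314,.0985],12)
s=load('s9.png')['frame']; cv2.imwrite('pics/c15.png',cv2.resize(s[120:280,60:220],None,fx=3.7,fy=3.7,interpolation=cv2.INTER_CUBIC))
```

```text
t=9.60 tcp [ 569.3 -231.3   98.4] jaw yaw 12.0 tilt ydown [ 0.     0.001 -1.   ] | shift [ 0.2 -0.1  0.6] turn [-0.01  0.03 -0.03] F [-9.4  3.6 22.6] g 19.7 q [-0.04  0.57  0.44  1.84 -0.32  0.81  0.78]
t=9.65 tcp [ 569.3 -231.3   98.5] jaw yaw 12.0 tilt ydown [ 0.     0.001 -1.   ] | shift [0.2 0.  0.6] turn [-0.02  0.02 -0.04] F [-5.7  1.6  7.1] g 20.0 q [-0.04  0.57  0.44  1.84 -0.32  0.81  0.78]
```

View pics/c15.png

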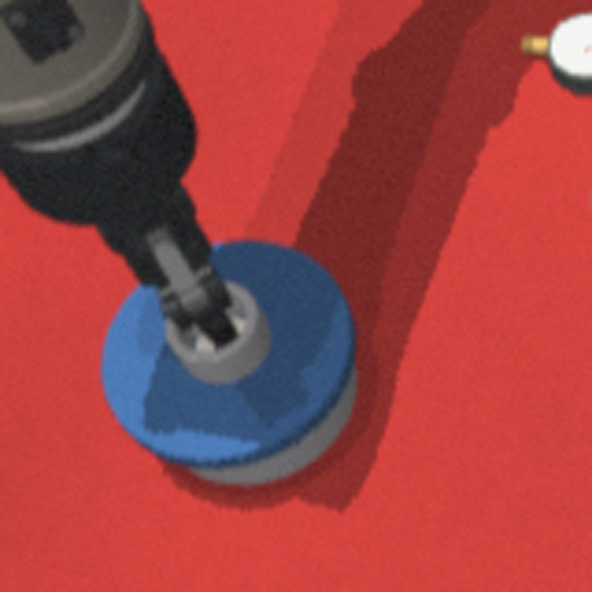

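It met contact at TCP z 98.4, against 98.6 predicted for home. The scene view shows the cap level and low on the tin. Releasing the knob.

{"method": "drive_tool", "body": {"series": [[0,0,0,0,0,0,20],[0,0,0,0,0,0,22],[0,0,0,0,0,0,35],[0,0,0,0,0,0,60],[0,0,0,0,0,0,60]]}}

```text
clock: 10.15
tcp_pos: [0.5696, -0.2314, 0.0987]
orientation: [-1.3, 1.053, -1.053]
contact_force: [0.5, 0.3, 0.4]
grip_width: 0.0597
```

{"method": "drive_tool", "body": {"series": [[0,-15,0,0,0,0,64],[0,-35,0,0,0,0,64],[0,-55,0,0,0,0,64],[0,-55,0,0,0,0,64]]}}

```text
clock: 10.55
tcp_pos: [0.5716, -0.2325, 0.1575]
orientation: [-1.298, 1.048, -1.058]
contact_force: [1.0, -0.8, 0.5]
grip_width: 0.0638
```

Run:
```python
from h import *
to([.5699,-.2314,.065],12)
shot('wrist','w10.png');to([.5699,-.2314,.065],12);shot('scene','s10.png');shot('top','t10.png')
s=load('s10.png')['frame']; cv2.imwrite('pics/c16.png',cv2.resize(s[120:280,60:220],None,fx=3.7,fy=3.7,interpolation=cv2.INTER_CUBIC))
```

```text
t=10.55 tcp [ 571.6 -232.5  157.5] jaw yaw 12.0 tilt ydown [ 0.007 -0.001 -1.   ] | shift [-1.7 92.5 -2. ] turn [-0.36  0.01  0.14] F [ 1.  -0.8  0.5] g 63.8 q [-0.07  0.49  0.48  1.8  -0.28  0.91  0.74]
t=10.60 tcp [ 570.8 -232.   155.9] jaw yaw 12.0 tilt ydown [ 0.005 -0.    -1.   ] | shift [-0.8 90.9 -1.1] turn [-0.25  0.02  0.08] F [ 0.2  1.  -0. ] g 64.0 q [-0.07  0.49  0.48  1.8  -0.28  0.91  0.74]
```

View pics/c16.png

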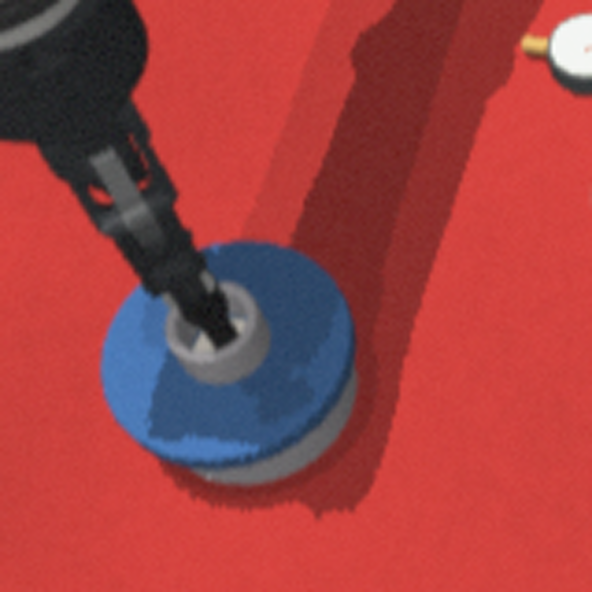

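View pics/w10.png

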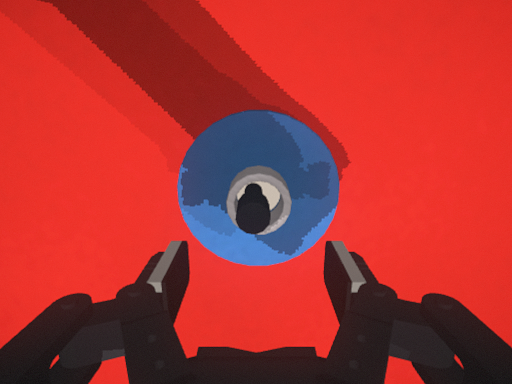

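Run:
```python
from m import *
f=load('w10.png')
cv2.imwrite('pics/c17.png',cv2.resize(f['frame'][155:245,215:305],None,fx=6.5,fy=6.5,interpolation=cv2.INTER_CUBIC))
m=mask_on(f,(95,80,30),(125,255,255)); 
c=max(cv2.findContours(m,0,cv2.CHAIN_APPROX_NONE)[0],key=cv2.contourArea)
h=cv2.convexHull(c)[:,0]; 
for z in (.063,): 
  P=np.array([onz(f,*p,z) for p in h]); c,rr=circ_fit(P); print('cap wrist',c,rr,np.round((np.linalg.norm(P[:,:2]-c,axis=1)-rr)*1000,1))
  hh=h[h[:,1]<190];P=np.array([onz(f,*p,z) for p in hh]); print('upper half low z',circ_fit(P))
```

```text
cap wrist [ 0.57167589 -0.23041575] 0.0622414280634841 [ 0.5  0.1  0.2  0.  -0.1 -0.  -0.3 -0.1 -0.1  0.  -0.1 -0.3 -0.1 -0.
 -0.2 -0.4 -0.2 -0.2  0.1  0.  -0.   0.2  0.1  0.3 -0.   0.1  0.  -0.1
  0.1  0.1  0.1  0.   0.1 -0.1  0.1  0.2 -0.1 -0.   0.2  0.   0.   0.1
 -0.2 -0.2 -0.3 -0.3 -0.2 -0.1 -0.2 -0.1 -0.1 -0.  -0.1 -0.2  0.2  0.3
  0.2  0.4  0.5]
upper half low z (array([ 0.57154438, -0.22988713]), np.float64(0.06187444035510094))
```

View pics/c17.png

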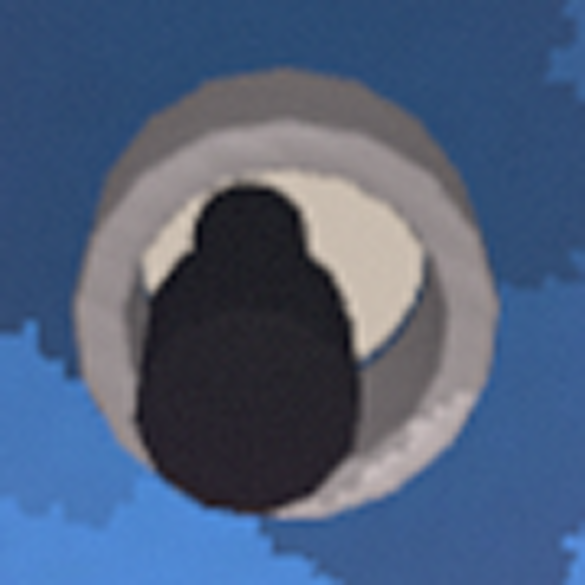

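Run:
```python
from m import *
f=load('w10.png')
print('knob',onz(f,253.3,218.2,.117)*1000,'collar',onz(f,259.0,204.0,.089)*1000,'stem-mid neck', onz(f,215+250/6.5,155+235/6.5,.091)*1000)
# radius checks: knob dia -> z
a=onz(f,215+138/6.5,218,.117);b=onz(f,215+360/6.5,218,.117);print('knob dia',np.linalg.norm(a-b)*1000)
a=onz(f,215+75/6.5,204,.089);b=onz(f,215+498/6.5,204,.089);print('collar dia',np.linalg.norm(a-b)*1000)
to([.569,-.232,.065],12)
```

```text
knob [ 568.13906741 -230.52155346  117.        ] collar [ 572.05735755 -230.21582237   89.        ] stem-mid neck [ 566.23683545 -221.27809009   91.        ]
knob dia 20.911706441065633
collar dia 45.30739948349092
t=10.70 tcp [ 569.5 -231.2  153.7] jaw yaw 12.0 tilt ydown [ 0.001  0.001 -1.   ] | shift [ 0.7 88.7 -0.7] turn [-0.06  0.04 -0.03] F [-0.2 -0.2 -0.2] g 64.1 q [-0.07  0.49  0.48  1.8  -0.28  0.91  0.74]
```

{"method": "drive_tool", "body": {"series": [[0,15,4,0,0,0,68],[0,35,4,0,0,0,68],[0,55,4,0,0,0,68],[0,70,4,0,0,0,68],[0,76,4,0,0,0,68]]}}

```text
clock: 11.2
tcp_pos: [0.572, -0.2296, 0.0748]
orientation: [-1.302, 1.056, -1.05]
contact_force: [0.1, -0.0, -0.8]
grip_width: 0.0682
```

Run:
```python
from h import *
to([.5735,-.231,.065],12)
shot('wrist','w11.png');to([.5735,-.231,.065],12)
```

```text
t=11.20 tcp [ 572.  -229.6   74.8] jaw yaw 12.0 tilt ydown [-0.003  0.002 -1.   ] | shift [1.7 9.8 1.2] turn [ 0.16  0.04 -0.14] F [ 0.1 -0.  -0.8] g 68.2 q [-0.03  0.6   0.43  1.84 -0.34  0.77  0.79]
t=11.25 tcp [ 572.1 -229.8   75. ] jaw yaw 12.0 tilt ydown [-0.003  0.002 -1.   ] | shift [ 1.5 10.   1.2] turn [ 0.15  0.04 -0.12] F [-0.3 -0.3  0. ] g 67.7 q [-0.03  0.6   0.43  1.84 -0.34  0.77  0.79]
```

View pics/w11.png

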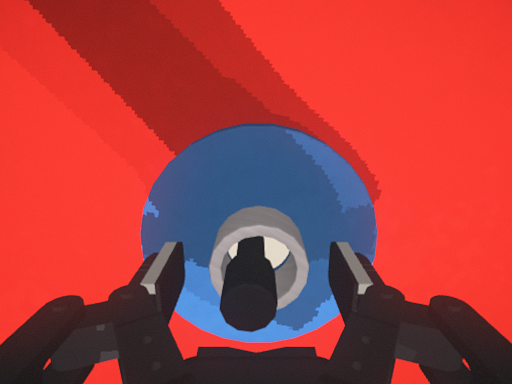

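The open fingers straddle the collar, centred to about 1–2 mm. Going down the last 10 mm and closing.

{"method": "drive_tool", "body": {"series": [[1,5,1,0.1,0,-0.1,68],[1,10,1,0.1,0,-0.1,68],[1,10,1,0.1,0,-0.1,68]]}}

```text
clock: 11.55
tcp_pos: [0.5731, -0.2304, 0.0646]
orientation: [-1.302, 1.054, -1.052]
contact_force: [0.2, 0.2, 0.9]
grip_width: 0.0679
```

Run:
```python
from h import *
to([.5735,-.231,.065],12)
```

```text
t=11.55 tcp [ 573.1 -230.4   64.6] jaw yaw 12.0 tilt ydown [-0.001  0.    -1.   ] | shift [ 0.7 -0.4  0.2] turn [ 0.07  0.04 -0.04] F [0.2 0.2 0.9] g 67.9 q [-0.02  0.62  0.42  1.84 -0.35  0.75  0.79]
```

{"method": "drive_tool", "body": {"series": [[0,0,0,0,0,0,50],[0,0,0,0,0,0,44],[0,0,0,0,0,0,38],[0,0,0,0,0,0,35],[0,0,0,0,0,0,35]], "squeeze": 40}}

```text
clock: 12.05
tcp_pos: [0.5733, -0.2305, 0.0654]
orientation: [-1.301, 1.054, -1.053]
contact_force: [-1.8, 0.6, 5.0]
grip_width: 0.0451
```

Run:
```python
from h import *
to([.5697,-.2314,.065],12)
shot('wrist','w12.png');shot('scene','s12.png');to([.5697,-.2314,.065],12)
s=load('s12.png')['frame'];a=load('w12.png')['frame']; cv2.imwrite('pics/c18.png',np.hstack([cv2.resize(s[120:280,60:220],(384,384),interpolation=cv2.INTER_CUBIC),a[:,64:448]]))
```

```text
t=12.05 tcp [ 573.3 -230.5   65.4] jaw yaw 12.0 tilt ydown [-0.001  0.001 -1.   ] | shift [ 0.1  0.4 -3.8] turn [ 0.02  0.03 -0.04] F [-1.8  0.6  5. ] g 45.1 q [-0.02  0.62  0.42  1.84 -0.35  0.76  0.79]
t=12.15 tcp [ 573.3 -230.5   65.4] jaw yaw 12.0 tilt ydown [-0.001  0.001 -1.   ] | shift [ 0.1  0.4 -3.7] turn [ 0.03  0.03 -0.04] F [-1.4  0.2  5.7] g 45.0 q [-0.02  0.62  0.42  1.84 -0.35  0.76  0.79]
```

View pics/c18.png

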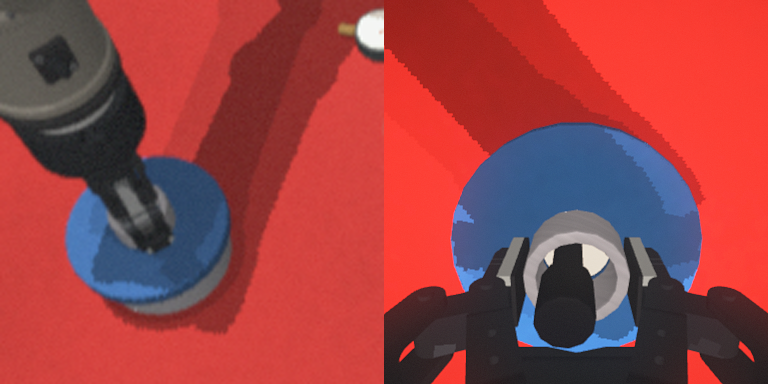

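{"method": "drive_tool", "body": {"series": [[0,-2,0,0,0,0,35],[0,-4,-2,0,0,0,35],[0,-6,-4,0,0,0,35],[0,-8,-4,0,0,0,35],[0,-10,-4,0,0,0,35]]}}

```text
clock: 12.65
tcp_pos: [0.5693, -0.2314, 0.0755]
orientation: [-1.301, 1.054, -1.053]
contact_force: [0.7, 0.1, -1.9]
grip_width: 0.0449
```

Run:
```python
from h import *
to([.5697,-.2314,.160],12)
shot('wrist','w13.png');shot('scene','s13.png');to([.5697,-.2314,.160],12)
s=load('s13.png')['frame'];a=load('w13.png')['frame']; cv2.imwrite('pics/c19.png',np.hstack([cv2.resize(s[120:280,60:220],(384,384),interpolation=cv2.INTER_CUBIC),a[:,64:448]]))
```

```text
t=12.65 tcp [ 569.3 -231.4   75.5] jaw yaw 12.0 tilt ydown [-0.001  0.    -1.   ] | shift [  0.1 -84.5   0.3] turn [ 0.03  0.03 -0.03] F [ 0.7  0.1 -1.9] g 44.9 q [-0.03  0.6   0.43  1.85 -0.34  0.77  0.79]
t=12.75 tcp [ 569.7 -231.5   75.7] jaw yaw 12.0 tilt ydown [ 0.  0. -1.] | shift [ -0.1 -84.3   0.1] turn [-0.    0.03 -0.02] F [-0.2 -0.1 -2.1] g 45.1 q [-0.03  0.6   0.43  1.85 -0.34  0.77  0.79]
```

View pics/c19.png

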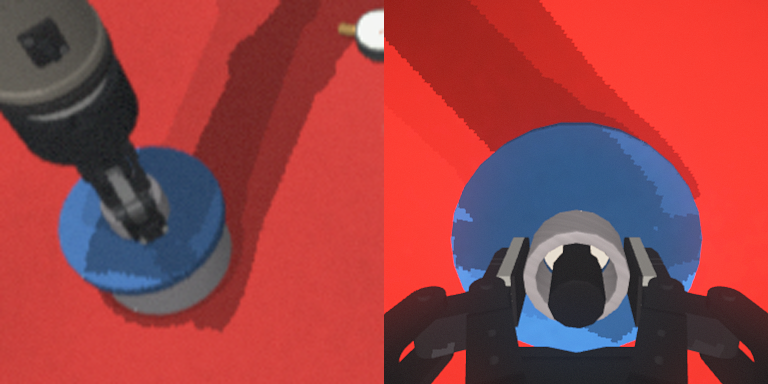

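The cap lifts alone and the collar is now centred on the knob. Raising straight up.

{"method": "drive_tool", "body": {"series": [[0,-6,0,0,0,0,35],[0,-14,0,0,0,0,35],[0,-22,0,0,0,0,35],[0,-30,0,0,0,0,35],[0,-38,0,0,0,0,35]]}}

```text
clock: 13.25
tcp_pos: [0.5698, -0.2315, 0.1147]
orientation: [-1.301, 1.053, -1.053]
contact_force: [0.4, 0.6, -2.8]
grip_width: 0.0449
```

Run:
```python
from h import *
to([.5697,-.2314,.165],12)
shot('wrist','w14.png');to([.5697,-.2314,.165],12)
```

```text
t=13.25 tcp [ 569.8 -231.5  114.7] jaw yaw 12.0 tilt ydown [ 0.001  0.    -1.   ] | shift [ -0.1 -50.3  -0.1] turn [-0.03  0.03 -0.01] F [ 0.4  0.6 -2.8] g 44.9 q [-0.05  0.54  0.45  1.83 -0.31  0.84  0.77]
t=13.30 tcp [ 570.6 -231.8  116. ] jaw yaw 12.0 tilt ydown [ 0.002 -0.    -1.   ] | shift [ -0.6 -49.   -0.6] turn [-0.13  0.02  0.04] F [ 1.  -0.6 -0.6] g 45.0 q [-0.05  0.54  0.46  1.83 -0.31  0.84  0.77]
```

View pics/w14.png

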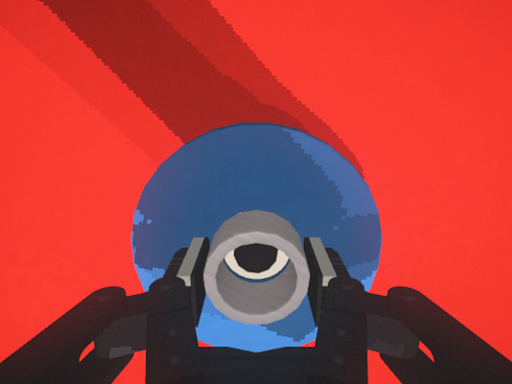

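{"method": "drive_tool", "body": {"series": [[0,-8,0,0,0,0,35],[0,-18,0,0,0,0,35],[0,-28,0,0,0,0,35],[0,-38,0,0,0,0,35],[0,-47,0,0,0,0,35]]}}

```text
clock: 13.8
tcp_pos: [0.5706, -0.2319, 0.1641]
orientation: [-1.3, 1.051, -1.055]
contact_force: [0.1, -0.7, -1.4]
grip_width: 0.045
```

{"method": "drive_tool", "body": {"series": [[0,0,0,0,0,0,35],[0,0,0,0,0,0,35],[0,0,0,0,0,0,35],[0,0,0,0,0,0,35],[0,0,0,0,0,0,35]]}}

```text
clock: 14.3
tcp_pos: [0.5703, -0.2319, 0.1636]
orientation: [-1.3, 1.052, -1.055]
contact_force: [0.3, 0.5, -3.3]
grip_width: 0.0453
```

Run:
```python
from h import *
to([.5697,-.2314,.160],12)
shot('wrist','w15.png');shot('scene','s15.png');shot('top','t15.png');to([.5697,-.2314,.16],12)
s=load('s15.png')['frame'];a=load('w15.png')['frame']; cv2.imwrite('pics/c20.png',np.hstack([cv2.resize(s[120:280,60:220],(384,384),interpolation=cv2.INTER_CUBIC),a[:,64:448]]))
```

```text
t=14.30 tcp [ 570.3 -231.9  163.6] jaw yaw 12.0 tilt ydown [ 0.002 -0.    -1.   ] | shift [-0.6  3.6 -0.5] turn [-0.11  0.02  0.04] F [ 0.3  0.5 -3.3] g 45.3 q [-0.07  0.48  0.48  1.8  -0.28  0.93  0.74]
t=14.45 tcp [ 570.5 -231.9  163.8] jaw yaw 12.0 tilt ydown [ 0.003 -0.    -1.   ] | shift [-0.7  3.8 -0.7] turn [-0.14  0.02  0.05] F [ 0.2 -0.8 -1.9] g 45.4 q [-0.07  0.48  0.48  1.79 -0.28  0.93  0.74]
```

View pics/c20.png

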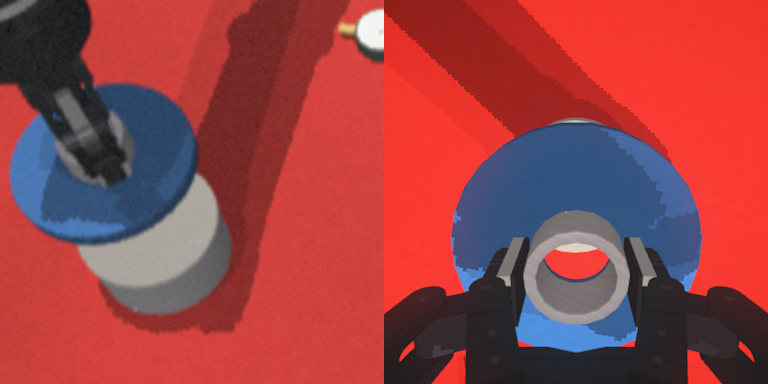

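View pics/s15.png

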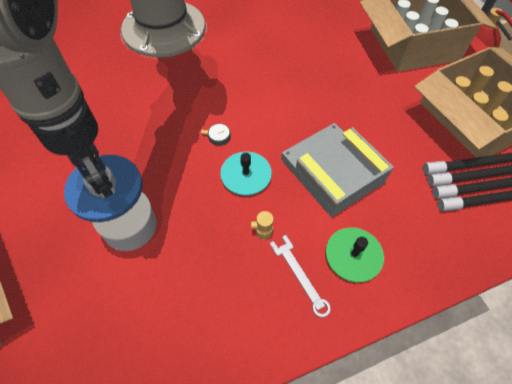

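Run:
```python
from m import *
s=load('s15.png');w=load('w15.png');t=load('t15.png')
c=np.array([.5683,-.231])
a=np.linspace(0,2*np.pi,120)
def ring(z,rr): return np.c_[c[0]+rr*np.cos(a),c[1]+rr*np.sin(a),np.full_like(a,z)]
img=cv2.resize(s['frame'],None,fx=4,fy=4,interpolation=cv2.INTER_CUBIC)
for z,rr,col in [(.059,.055,(0,255,0)),(.055,.054,(255,0,255)),(0,.054,(0,255,255))]:
    cv2.polylines(img,[np.round(proj(s,ring(z,rr))*4+1.5).astype(int)],True,col,1)
cv2.imwrite('pics/c21.png',img[600:1040,200:800])
print('knob top proj scene',proj(s,[[c[0],c[1],.117]]),'wrist',proj(w,[[c[0],c[1],.117]]))
img=cv2.resize(t['frame'],None,fx=4,fy=4,interpolation=cv2.INTER_CUBIC); cv2.imwrite('pics/c22.png',img[560:1000,1200:1800])
```

```text
knob top proj scene [[111.04821834 195.62158934]] wrist [[255.49940215 216.87689272]]
```

View pics/c21.png

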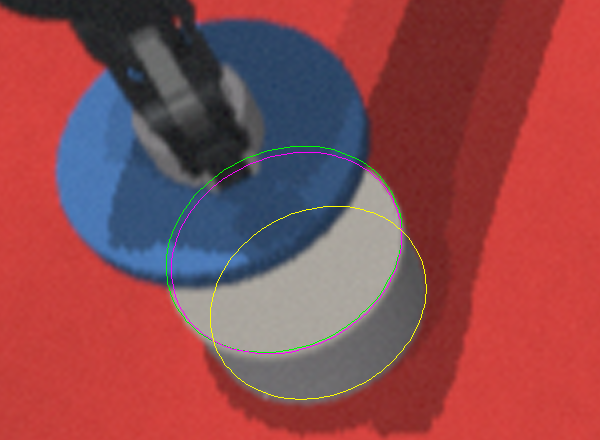

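View pics/c22.png

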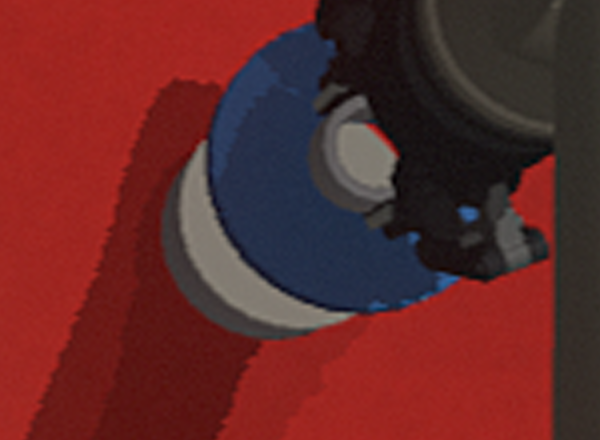

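The flange outline matches the ring predicted for home (z 55–59 mm) on the unmoved tin. The cap's lower edge is about 102 mm above the lid's underside, held level, and the bystanders have not moved. Handing in.

Run:
```python
from h import *
o=r.get_obs(); print(o['clock'],np.abs(o['qvel']).max(),o['grip_width'])
print(r.hand_in())
```

```text
14.45 0.0019294144857072407 0.045389221105028923
the job is handed in; nothing more can be done
None
```

I slid the nested pair out by the knob, carried it over and lowered it into the tin. I then released the knob, gripped the collar and lifted the dust cap off alone. I handed in at 14.45 s with the cap held about 98 mm above where it had been lying; no verdict is reported.

**Last checks**
- **Inner lid:** contact came at TCP height 98.4 mm against 98.6 mm predicted for home. The scene picture shows the flange flat on the outline predicted for a home lid. The black knob was hidden behind the cap in the final pictures, so I judged the lid by its flange.
- **Tin:** it is still on its first outline, within the few millimetres I could measure.
- **Cap:** its lower edge is about 102 mm above the lid's underside, where over 73 mm is needed. It is level, the arm is at rest, and the grip reads 45 mm.
- **Bystanders:** the valve, gauge and wrench look unmoved.

**Disagreements**
- The cameras differed by up to about 3 mm on positions, so I used the wrist camera for the final alignment.
- After I released the knob, the cap lay about 4 mm off the lid's axis. I centred it just after gripping, before the lift.
- The grip readings were 1 to 2.5 mm below the nominal diameters for both the knob and the collar.

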